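Load the long tube into the tube reader

ROBOT

A 6-joint arm with a two-finger parallel gripper is mounted at the origin on the work surface. World frame = base frame: x ahead of the robot, y to its left, z up, the work surface at z = 0. Lengths are in m, angles in rad, forces in N, time in s.
With the tool pointing down it reaches from about 0.3 to 0.875 m from the base axis. Payload 4.2 kg.
Tool frame: the origin (TCP) lies midway between the tips of the shut fingers; the grasp point (between the pads) lies hold_point_z behind it (hold_point_z is the distance from the TCP to the grasp point, in m); z points along the fingers, y is the line along which they close (so a half turn about z gives the same grasp; the last joint's range is limited). The gripper opens to 85 mm and grips with 20 to 120 N. Pads are 22 mm wide; open, the fingers measure 114 mm over their backs; the gripper's body (76 mm by 85 mm) begins 54 mm behind the grasp point. The pads swing forward as they close: fully open they stand 13 mm farther back than shut.
Start: joints at [-1.302, 0.32, 1.565, -0, 1.257, -0.02], TCP at [0.164, -0.551, 0.231] pointing down, gripper open.
Joint ranges: [-3.11, 3.11], [-0.84, 2.01], [0.21, 2.61], [-1.34, 4.49], [0.05, 2.63], [-2.56, 2.56]. Speed limits (rad/s): [2.57, 2.57, 3.14, 3.14, 3.14, 3.14].

INTERFACE

Orientations are given as a unit quaternion [x, y, z, w].
In Python, from rig import get_state, snapshot, job_done, spot_in, hold_point_z gives the robot as it stands. The module is installed in compiled form; this text tells all that it offers.
- The arm moves only by the tool play_rows, never from a script. Its argument "deltas" is a list of rows, each a list of 3 entries, a list of its own where there are three numbers: the shift along the tool's x, y, z each as a share of 50 cm, from -1 to 1, then the turn, a rotation vector about the tool's x, y, z each as a share of 30 degrees, from -1 to 1, then the opening, from -1 (shut) to 1 (fully open). A call has 1 to 10 rows; each row shifts and turns the commanded pose from where the row before left it, along the tool's axes as they then stand; what a row does not reach is not made up. A row lasts 1/10 s, in which the tool goes at most 50 mm and 8.59 degrees, less where a joint would pass 70% of its speed; a pose out of reach is approached as far as the arm can. A call with a number of a shift or a turn outside -1 to 1 is refused whole. A call with a gripper value outside its range is refused whole. The fingers move at their own pace and stop on an object; "squeeze" is the grip in N (left out, the last holds). Time passes only in rows, so rows that do not move let the fingers close. It gives the time, the measured TCP pose, the force, the opening and the grip force at its end, in the units of the state.
- get_state(): the state, without advancing time (a new reading comes with each control period).
- snapshot(name): name is "scene" or "top" or "wrist"; returns a dict with "frame" (384x512x3 uint8, blue, green, red), "camera_matrix" (3x3 intrinsics, pixels), "rvec" (rotation vector, rad) and "tvec" (3), from world to camera coordinates, as OpenCV has them. Camera axes: x right, y down, z forward; pixel columns grow to the right and rows downward; lengths in m; the calibration is good to about 2 mm. A picture is of the moment at which its call begins. There is no depth.
- job_done(): hands the job in; it is judged then, once.
Trained networks look in a picture, given as the dict that the camera call returned (one of the last four; its "shot" number tells which), for a name from the list of things; names that differ only in an ending like _2 or _b are one class to them, and where a whole thing is asked for, a point or a joint stands for the part that bears it (a point fixed in the world has none). Each returns a list of dicts, best first, with "conf" (0 to 1); they miss things now and then, are a little off and sometimes report something else, mostly with a low value. They report only what shows in the picture. A call takes as long as a camera call. They do not tell look-alikes from the thing itself.
- spot_in(picture, target): "centre" ([column, row] in pixels, amid what is visible of it).
The state is a dict: "clock": time; "q": joint angles; "qd": joint speeds; "effort": joint torques, N m; "eef_pos": TCP position; "tcp_rot": TCP orientation; "force": force on the tool from outside, world axes, zero at the start; "torque": the same for the moment, N m; "opening": opening from 0.0 (shut) to 1.0 (fully open); "grasp_force": force on a finger pad.
Only numpy, scipy, OpenCV 4.12 (cv2) and the standard library are available. Lean on these libraries where they do the work, as an engineer would, in place of code of your own. Each camera call takes 0.05 s, during which the arm holds its last target. There are 200 camera calls.

TASK

Take the long empty tube out of the grey cradle without rolling any tube off its rests, and lay it (do not drop it) centred on the two V-rests of the reader's carriage, its cap at the end with the upright end plate. Then push the carriage fully home against the reader and leave the tube lying in its rests. Leave the two short tubes in the cradle and everything else on the bench where they are.

Things in the scene. Friction and masses are not known exactly. Their poses are not given: they have to be found in the camera images.
- long_tube_mid (a point): Long tube: milky plastic, white screw cap, lying level, 16 mm diameter, 147 mm long (the other two: 102 mm), 18 to 36 g. Point on its axis, half-way up, midway between its two rests: the place to grip. y axis runs along the tube to the cap; x, z turn as it rolls. Bottom end 75 mm away in -y; the cap (19 mm diameter, 22 mm long) begins 50 mm away in +y.
- long_tube_cap (a point): Centre of the long tube's cap, on the tube's axis, 61 mm from long_tube_mid.
- long_tube: The long tube itself; same origin and axes as long_tube_mid.
- short_a_mid (a point): A short tube: milky plastic tube with a white screw cap, lying level, 16 mm in diameter, 102 mm long, on its axis midway between its rests; body 42 mm either way, then an 18 mm cap at +y. To be left alone.
- short_b_mid (a point): The other short tube, the same. To be left alone.
- cradle: Grey cradle, fixed: base 190 (x) by 86 (y) by 5 mm, origin under its centre. Three rows at x = -66, 0, 66 mm (the long tube may be in any); in each a tube lies along y, cap to +y, axis 40 mm above the bench, on two V-rests 8 mm wide at y = -31 and 31 mm, open between them down to the base. Flanks slope 30 degrees and rise only about 4 mm past the contacts: a knocked tube rolls out.
- seat (a point): On the reader's carriage: where the axis of a laid tube passes, midway between the two V-rests (like the cradle's, 31 mm either side in y), 56 mm above the bench, 37 mm above the carriage plate. y axis: along the tube towards the upright end plate (50 mm wide, top 63 mm above the bench, inner face 84 mm from this point). x axis: level, the way the carriage is pushed home.
- push (a point): On the carriage's upright push plate: outer face (looking to -x of seat, towards the robot), mid-width, 50 mm above the bench. Plate: grey plastic, 120 mm wide along y, 6 mm thick, 17 to 63 mm above the bench; this face is 72 mm before seat. The bedplate in front of it is 10 mm high. Push here along +x of seat.
- carriage (a joint): Travel of the carriage along +x of seat, m: 0 is fully out, 0.09 is fully home against a firm stop. It starts between 0 and 0.02, slides with about 1.5 N of friction and stays where it is left. Load it before pushing it.
- reader: Tube reader, fixed: grey bedplate 360 (x) by 190 mm, 10 mm high, from 82 mm before to 278 mm behind the origin; on its far end, from x = 138 mm, a white and teal housing 80 mm high. Origin: on the bench under seat when the carriage is fully out; x axis: the way the carriage is pushed.
- jar: Small white jar, 28 mm across, 50 mm high; origin under its centre. Leave alone.
- beaker: Glass beaker, 66 mm across, 85 mm high; origin under its centre. Leave alone.
- bottle: White bottle, 60 mm across, 150 mm high; origin under its centre. Leave alone.
- timer: Flat white timer, 70 by 55 mm, 22 mm high; origin under its centre. Leave alone.
Mind the look-alikes: they are no part of the job. What is shaped like the long_tube but turquoise is not meant.

How it is judged:
By the outcome, as a careful person would: the job done as asked, in the order asked, and still so for the second after the job is handed in, with the robot touching nothing.
It also fails if it takes over 54 s, if anything falls off the work surface, if the arm or the gripper's body presses on something with over 40 N, if the wrist force passes 120 N, or if a joint passes its speed limit or range.

## Working session

There is one attempt and no reset: what is moved stays moved. The work goes in short steps, Python scripts to look and compute and a tool call to move; the robot and the scene stay as the last step left them, time stands still between calls to the robot, and variables do not carry over. Pictures are saved under pics/ and viewed, at most 10 in all, crops included, and the job is handed in when it is done.

Besides the shell and the picture viewer there is one more tool, called after "Call:" by a JSON object that holds its "op" and its "data", one argument or row to a line. play_rows: Moves the arm, as the interface text tells. Shift numbers are shares of 50 cm and turn numbers shares of 30 degrees, none past 1 either way. Its arguments: {"type":"object","properties":{"deltas":{"type":"array"},"squeeze":{"type":"number"}},"required":["deltas"]}

```bash
mkdir -p pics
cat > h.py <<'E'
import numpy as np, cv2
from rig import *
def ray(p,uv):
    R=cv2.Rodrigues(np.array(p["rvec"],float))[0]; t=np.array(p["tvec"],float).ravel()
    K=np.array(p["camera_matrix"],float)
    d=R.T@np.linalg.solve(K,np.array([uv[0],uv[1],1.])); return -R.T@t, d
def atz(p,uv,z):
    c,d=ray(p,uv); return c+d*(z-c[2])/d[2]
def proj(p,X):
    return cv2.projectPoints(np.array(X,float).reshape(-1,1,3),np.array(p["rvec"],float),np.array(p["tvec"],float),np.array(p["camera_matrix"],float),None)[0].reshape(-1,2)
def two(a,ua,b,ub):
    A=[];B=[]
    c1,d1=ray(a,ua);c2,d2=ray(b,ub)
    s=np.linalg.lstsq(np.c_[d1,-d2],c2-c1,rcond=None)[0]
    p,q=c1+s[0]*d1,c2+s[1]*d2
    return (p+q)/2,np.linalg.norm(p-q)
E
python3 - <<'E'
from h import *
print(hold_point_z, get_state())
Z=dict(long_tube_mid=.04,long_tube_cap=.04,short_a_mid=.04,seat=.056,push=.05,cradle=.005,reader=.05,jar=.05,beaker=.08,bottle=.15,timer=.022)
for n in("top","scene"):
    p=snapshot(n); cv2.imwrite(f"pics/{n}0.png",p["frame"])
    for k,z in Z.items():
        for r in spot_in(p,k)[:4]:
            print(n,k,np.round(r["centre"]),round(r["conf"],2),np.round(atz(p,r["centre"],z),3))
E
```

```text
0.0187 {'clock': 0.0, 'q': array([-1.30199868e+00,  3.20300914e-01,  1.56570049e+00,  2.95907064e-05,
        1.25741062e+00, -2.00148114e-02]), 'qd': array([ 2.92184266e-04, -8.69544948e-05,  1.39070403e-04, -1.25262412e-03,
        6.22506791e-04, -1.32337273e-03]), 'effort': array([-7.09761553e-04, -4.15528750e+01, -2.34164196e+01,  4.36361211e-05,
        8.07642558e-03, -8.59856527e-06]), 'eef_pos': array([ 0.16363883, -0.55071129,  0.23046876]), 'tcp_rot': array([ 9.89591775e-01,  1.43900279e-01, -9.89036953e-05, -9.04403184e-04]), 'force': array([-0.49226812, -0.543692  ,  1.25293799]), 'torque': array([ 0.02135925, -0.02787528,  0.03844473]), 'grasp_force': 0.0, 'opening': 0.9959750767225285}
top long_tube_mid [238. 205.] 0.79 [0.499 0.214 0.04 ]
top long_tube_mid [172. 235.] 0.65 [0.407 0.401 0.04 ]
top long_tube_mid [130. 283.] 0.57 [0.269 0.509 0.04 ]
top long_tube_mid [240. 267.] 0.49 [0.321 0.201 0.04 ]
top long_tube_cap [238. 208.] 0.78 [0.489 0.212 0.04 ]
top long_tube_cap [128. 282.] 0.66 [0.272 0.514 0.04 ]
top long_tube_cap [238. 262.] 0.56 [0.335 0.209 0.04 ]
top l
[... 842 characters left out ...]
 0.71 [0.348 0.212 0.04 ]
scene long_tube_cap [272. 206.] 0.66 [0.556 0.221 0.04 ]
scene long_tube_cap [329. 183.] 0.62 [0.418 0.388 0.04 ]
scene long_tube_cap [374. 165.] 0.59 [0.296 0.531 0.04 ]
scene short_a_mid [270. 221.] 0.57 [0.618 0.229 0.04 ]
scene seat [146. 189.] 0.56 [ 0.591 -0.193  0.056]
scene push [146. 188.] 0.93 [ 0.58  -0.199  0.05 ]
scene cradle [269. 212.] 0.77 [0.553 0.213 0.005]
scene reader [125. 225.] 0.88 [ 0.736 -0.195  0.05 ]
scene jar [204. 215.] 0.52 [0.646 0.026 0.05 ]
scene beaker [211. 246.] 0.62 [0.771 0.092 0.08 ]
scene bottle [252. 249.] 0.66 [0.801 0.217 0.15 ]
scene timer [221. 166.] 0.8 [0.397 0.005 0.022]
scene timer [212. 246.] 0.39 [0.735 0.076 0.022]
```

View pics/top0.png

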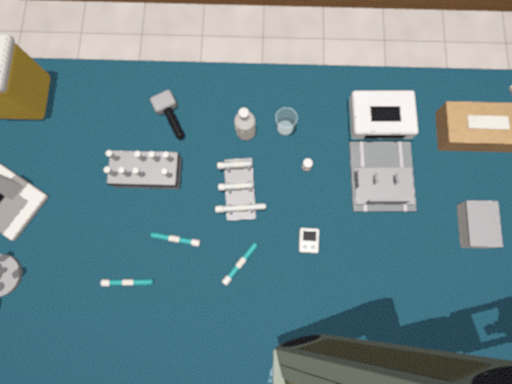

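View pics/scene0.png

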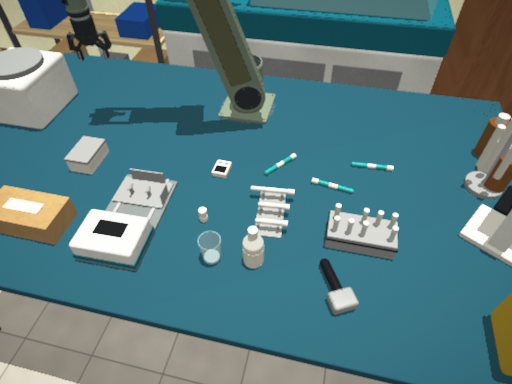

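Top picture: the cradle is at about (240,190) and the reader at (383,150). Long milky candidates are the nearest-row tube in the cradle at (240,208), about 50 px long. The others are turquoise: (175,239), (126,282) and (240,264). The cradle tube fits because it is milky, long and in the grey cradle; I'll confirm it in an enlarged crop.

Run:
```python
from h import *
a=cv2.imread("pics/top0.png"); b=cv2.imread("pics/scene0.png")
f=lambda i,x,y,w,h:cv2.resize(i[y:y+h,x:x+w],(400,300),interpolation=cv2.INTER_CUBIC)
o=np.vstack([np.hstack([f(a,196,154,88,66),f(a,340,138,88,66)]),np.hstack([f(b,230,174,88,66),f(b,100,160,88,66)])])
cv2.imwrite("pics/crop0.png",o)
```

```text
(no output)
```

View pics/crop0.png

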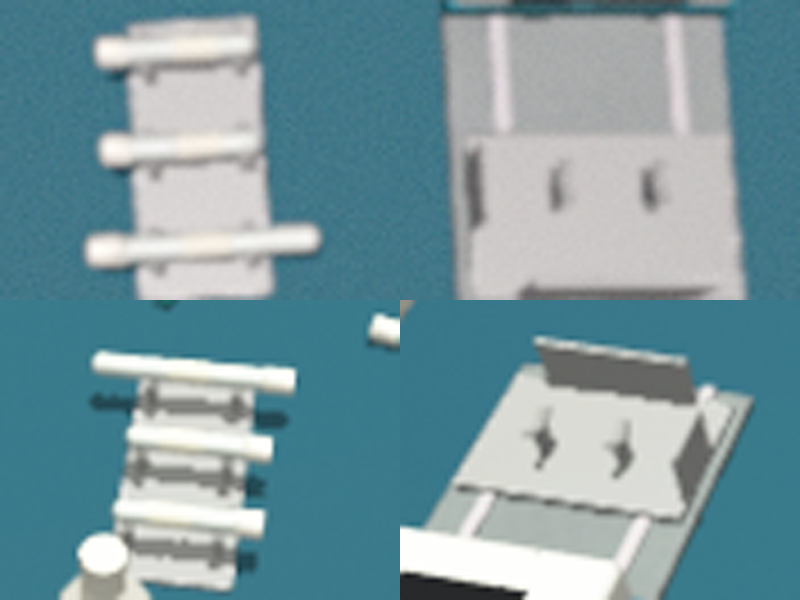

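The crops confirm it. The nearest-row tube in the cradle is milky and long, spanning (215,209) to (266,206) in the top view, with its cap at the left (+y). The carriage's end plate is also on the left (+y), so no flip is needed. I'll turn the tool and go above the cradle.

Call:
{"op": "play_rows", "data": {
  "deltas": [
    [[0, 0, -0.01], [0, 0, -0.285], 0],
    [[0, 0, -0.01], [0, 0, -0.285], 0],
    [[0, 0, -0.01], [0, 0, -0.285], 0],
    [[0, 0, -0.01], [0, 0, -0.285], 0],
    [[0, 0, -0.01], [0, 0, -0.285], 0],
    [[0, 0, -0.01], [0, 0, -0.285], 0],
    [[0, 0, -0.01], [0, 0, -0.285], 0],
    [[0, 0, -0.01], [0, 0, -0.285], 0],
    [[0, 0, -0.01], [0, 0, -0.285], 0]
  ]
}}

```text
clock: 2.1
eef_pos: [0.1637, -0.5512, 0.2765]
tcp_rot: [0.683, 0.73, -0.0, 0.0]
force: [0.0, 0.2, -0.3]
opening: 0.498
grasp_force: 0.0
```

```bash
cat >> h.py <<'E'
from scipy.spatial.transform import Rotation as Ro
def plan(X,yaw=None,s=None):
    """tool-axes shift (share of 50 cm) to world TCP X, and turn shares to tool-down with tool x at yaw (deg)"""
    s=s or get_state(); R=Ro.from_quat(s["tcp_rot"])
    d=R.inv().apply(np.array(X)-s["eef_pos"]); print("pos",np.round(s["eef_pos"],4),"toolx deg",np.degrees(np.arctan2(*R.apply([1,0,0])[1::-1])).round(2))
    print("shift shares",np.round(d/.5,4))
    if yaw is not None:
        T=Ro.from_euler("z",yaw,degrees=True)*Ro.from_euler("x",180,degrees=True)
        print("turn shares",np.round(np.degrees((R.inv()*T).as_rotvec())/30,4))
E
python3 - <<'E'
from h import *
plan([.49,.20,.27],93)
E
```

```text
pos [ 0.1637 -0.5512  0.2765] toolx deg 93.85
shift shares [1.4552 0.7518 0.013 ]
turn shares [0.     0.0001 0.0283]
```

Call:
{"op": "play_rows", "data": {
  "deltas": [
    [[0.073, 0.0375, 0], [0, 0, 0], 0],
    [[0.073, 0.0375, 0], [0, 0, 0], 0],
    [[0.073, 0.0375, 0], [0, 0, 0], 0],
    [[0.073, 0.0375, 0], [0, 0, 0], 0],
    [[0.073, 0.0375, 0], [0, 0, 0], 0],
    [[0.073, 0.0375, 0], [0, 0, 0], 0],
    [[0.073, 0.0375, 0], [0, 0, 0], 0],
    [[0.073, 0.0375, 0], [0, 0, 0], 0],
    [[0.073, 0.0375, 0], [0, 0, 0], 0],
    [[0.073, 0.0375, 0], [0, 0, 0], 0]
  ]
}}

```text
clock: 3.1
eef_pos: [0.329, -0.1739, 0.2766]
tcp_rot: [0.685, 0.728, 0.0, 0.001]
force: [1.1, -0.5, -0.4]
opening: 0.502
grasp_force: 0.0
```

Call:
{"op": "play_rows", "data": {
  "deltas": [
    [[0.073, 0.0375, 0], [0, 0, 0], 0],
    [[0.073, 0.0375, 0], [0, 0, 0], 0],
    [[0.073, 0.0375, 0], [0, 0, 0], 0],
    [[0.073, 0.0375, 0], [0, 0, 0], 0],
    [[0.073, 0.0375, 0], [0, 0, 0], 0],
    [[0.073, 0.0375, 0], [0, 0, 0], 0],
    [[0.073, 0.0375, 0], [0, 0, 0], 0],
    [[0.073, 0.0375, 0], [0, 0, 0], 0],
    [[0.073, 0.0375, 0], [0, 0, 0], 0],
    [[0.036, 0.0175, 0], [0, 0, 0], 0]
  ]
}}

```text
clock: 4.1
eef_pos: [0.4856, 0.184, 0.276]
tcp_rot: [0.684, 0.729, 0.0, -0.0]
force: [-0.3, -0.5, -0.1]
opening: 0.499
grasp_force: 0.0
```

Run:
```python
from h import *
plan([.49,.20,.27],93)
p=snapshot("wrist"); cv2.imwrite("pics/w1.png",p["frame"])
np.savez("w1.npz",**{k:p[k] for k in("camera_matrix","rvec","tvec")})
print(ray(p,(256,192)))
for k in("long_tube_mid","long_tube_cap"):
    for r in spot_in(p,k)[:3]: print(k,np.round(r["centre"],1),round(r["conf"],2),atz(p,r["centre"],.04).round(4))
```

```text
pos [0.4856 0.184  0.276 ] toolx deg 93.63
shift shares [0.0314 0.0107 0.0121]
turn shares [ 0.0008 -0.0011  0.021 ]
(array([0.48056556, 0.25801753, 0.41982967]), array([ 0.02806007, -0.31566057, -0.94908741]))
long_tube_mid [259.3 128.1] 0.92 [0.4903 0.2221 0.04  ]
long_tube_mid [144.3 125.2] 0.87 [0.3367 0.2161 0.04  ]
long_tube_cap [146.2 126.6] 0.86 [0.3392 0.2144 0.04  ]
long_tube_cap [188.7  18.1] 0.85 [0.3963 0.3473 0.04  ]
long_tube_cap [257.8 132.5] 0.55 [0.4887 0.2161 0.04  ]
```

View pics/w1.png

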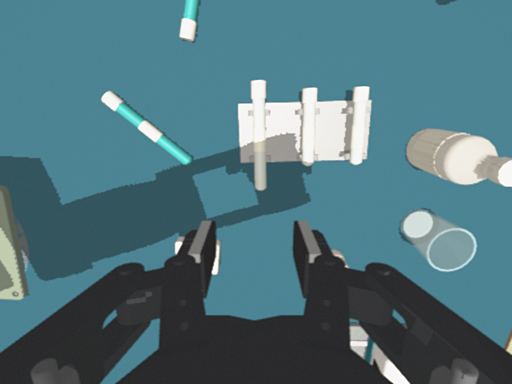

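Wrist picture: the long tube runs from its cap end at (258,82) to its bottom at (261,190), with rests near rows 113 and 155. The short tubes are at columns 308 and 360. I'll refine with a whiteness mask at the ends that lie against the bench.

```bash
cat >> h.py <<'E'
def tube(p,box,z,rows):
    x0,x1,y0,y1=box; hsv=cv2.cvtColor(p["frame"],cv2.COLOR_BGR2HSV)
    m=(hsv[...,1]<90)&(hsv[...,2]>90)
    out=[]
    for r in range(y0,y1):
        c=np.where(m[r,x0:x1])[0]
        if len(c): out.append((r,c.min()+x0,c.max()+x0))
    out=np.array(out); print("rows",out[0],out[-1])
    for a,b in rows:
        k=out[(out[:,0]>=a)&(out[:,0]<=b)]
        if len(k):
            u=(k[:,1]+k[:,2]).mean()/2; v=k[:,0].mean(); print((a,b),"u,v",u,v,"w",(k[:,2]-k[:,1]+1).mean(),atz(p,(u,v),z).round(4))
    return out
E
python3 - <<'E'
from h import *
p=snapshot("wrist")
o=tube(p,(245,276,72,200),.04,[(84,97),(168,186)])
for v,u in((o[0][0],258.5),(o[-1][0],261)): print("end",atz(p,(u,v),.04).round(4))
# cradle outline
h=cv2.cvtColor(p["frame"],cv2.COLOR_BGR2HSV); g=(h[...,1]<70)
for c in (280,290,330,340):
    r=np.where(g[90:175,c])[0]+90; print(c,r.min(),r.max(),atz(p,(c,r.min()),.005).round(4),atz(p,(c,r.max()),.005).round(4))
E
```

```text
rows [ 77 253 266] [189 261 262]
(84, 97) u,v 259.0357142857143 90.5 w 16.642857142857142 [0.4853 0.2668 0.04  ]
(168, 186) u,v 261.2105263157895 177.0 w 13.631578947368421 [0.4962 0.1514 0.04  ]
end [0.4835 0.2831 0.04  ]
end [0.4972 0.1337 0.04  ]
280 100 160 [0.5165 0.2569 0.005 ] [0.5242 0.1702 0.005 ]
290 100 159 [0.5307 0.2578 0.005 ] [0.5392 0.1727 0.005 ]
330 98 158 [0.5871 0.2641 0.005 ] [0.5993 0.178  0.005 ]
340 98 158 [0.6013 0.265  0.005 ] [0.6144 0.1789 0.005 ]
```

Call:
{"op": "play_rows", "data": {
  "deltas": [
    [[0, 0, 0], [0, 0, -0.06], 0],
    [[0.0104, 0.003, 0.058], [0, 0, 0], 0],
    [[0.0104, 0.003, 0.058], [0, 0, 0], 0],
    [[0.0104, 0.003, 0.058], [0, 0, 0], 0],
    [[0.0104, 0.003, 0.058], [0, 0, 0], 0],
    [[0.0104, 0.003, 0.058], [0, 0, 0], 0],
    [[0, 0, 0], [0, 0, 0], 0],
    [[0, 0, 0], [0, 0, 0], 0]
  ]
}}

```text
clock: 5.1
eef_pos: [0.4897, 0.2066, 0.132]
tcp_rot: [0.674, 0.739, -0.0, 0.0]
force: [0.9, -0.0, -0.0]
opening: 0.501
grasp_force: 0.0
```

Run:
```python
from h import *
plan([.4906,.2105,.04],95.4)
p=snapshot("wrist"); cv2.imwrite("pics/w2.png",p["frame"])
print("tip proj",proj(p,[get_state()["eef_pos"]]),"tube pts",proj(p,[[.4906,.2105,.04],[.4853,.2668,.04],[.4962,.1514,.04]]))
```

```text
pos [0.4897 0.2066 0.132 ] toolx deg 95.23
shift shares [0.0077 0.0025 0.184 ]
turn shares [-0.0001  0.001  -0.0057]
tip proj [[255.6643859  235.83886728]] tube pts [[255.53877901 182.9452957 ]
 [255.46502105 117.13849844]
 [255.64497401 243.34276642]]
```

View pics/w2.png

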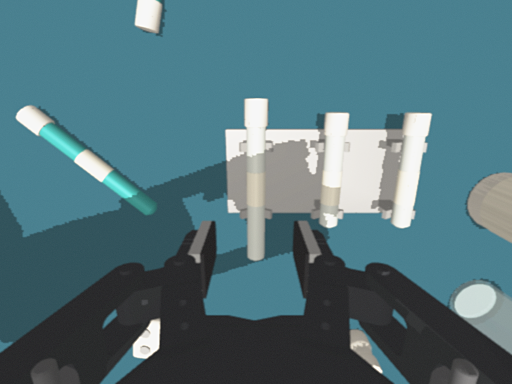

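Wrist picture: the long tube is at column 256, between the finger pads (inner faces at 215 and 294), and its rests are at rows 146 and 214. A quick sub-pixel check comes next, then the descent.

Run:
```python
from h import *
p=snapshot("wrist")
o=tube(p,(236,277,90,270),.04,[(102,122),(222,250)])
g=[atz(p,(256,o[0][0]),.04),atz(p,(256,o[-1][0]),.04)]; print(g)
```

```text
rows [ 98 245 265] [261 253 255]
(102, 122) u,v 254.52380952380952 112.0 w 24.80952380952381 [0.4851 0.2713 0.04  ]
(222, 250) u,v 254.77586206896552 236.0 w 19.17241379310345 [0.4957 0.159  0.04  ]
[array([0.48526186, 0.28238247, 0.04      ]), array([0.49928059, 0.13260039, 0.04      ])]
```

Call:
{"op": "play_rows", "data": {
  "deltas": [
    [[0.0077, 0.0025, 0.03], [0, 0, -0.005], 0],
    [[0, 0, 0.05], [0, 0, 0], 0],
    [[0, 0, 0.05], [0, 0, 0], 0],
    [[0, 0, 0.05], [0, 0, 0], 0],
    [[0, 0, 0.04], [0, 0, 0], 0],
    [[0, 0, 0], [0, 0, 0], 0],
    [[0, 0, 0], [0, 0, 0], 0]
  ]
}}

```text
clock: 5.9
eef_pos: [0.4917, 0.2119, 0.0227]
tcp_rot: [0.673, 0.74, 0.001, 0.001]
force: [0.1, 0.4, 0.4]
opening: 0.5
grasp_force: 0.0
```

Run:
```python
from h import *
plan([.4907,.2105,.0213],95.4)
p=snapshot("wrist"); cv2.imwrite("pics/w3.png",p["frame"])
```

```text
pos [0.4917 0.2119 0.0227] toolx deg 95.43
shift shares [-0.0026 -0.0023  0.0027]
turn shares [ 0.0042 -0.0009  0.0011]
```

View pics/w3.png

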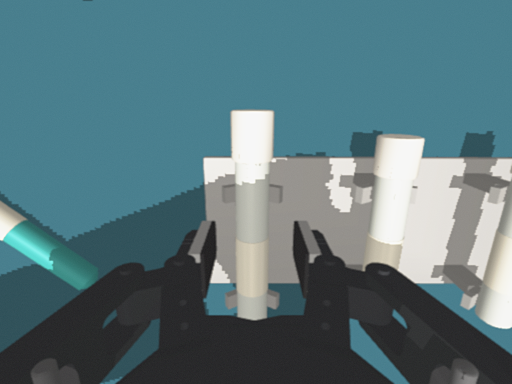

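Wrist picture: the tube at column 252 is between the pads (centre 254.6), clear of the rests at rows 192 and 299. I'll correct by 1.2 mm and close gently.

Call:
{"op": "play_rows", "data": {
  "deltas": [
    [[-0.0026, -0.0025, 0.0025], [0, 0, 0], 0],
    [[0, 0, 0], [0, 0, 0], 0],
    [[0, 0, 0], [0, 0, 0], -0.4],
    [[0, 0, 0], [0, 0, 0], -1],
    [[0, 0, 0], [0, 0, 0], -1],
    [[0, 0, 0], [0, 0, 0], -1],
    [[0, 0, 0], [0, 0, 0], -1],
    [[0, 0, 0], [0, 0, 0], -1]
  ],
  "squeeze": 25
}}

```text
clock: 6.75
eef_pos: [0.4903, 0.2106, 0.0205]
tcp_rot: [0.673, 0.74, 0.001, 0.0]
force: [1.6, -0.6, 3.9]
opening: 0.177
grasp_force: 24.8
```

Call:
{"op": "play_rows", "data": {
  "deltas": [
    [[0, 0, -0.01], [0, 0, 0], -1],
    [[0, 0, -0.02], [0, 0, 0], -1],
    [[0, 0, -0.04], [0, 0, 0], -1],
    [[0, 0, -0.06], [0, 0, 0], -1],
    [[0, 0, -0.08], [0, 0, 0], -1],
    [[0, 0, -0.08], [0, 0, 0], -1],
    [[0, 0, -0.06], [0, 0, 0], -1],
    [[0, 0, -0.04], [0, 0, 0], -1],
    [[0, 0, 0], [0, 0, 0], -1]
  ]
}}

```text
clock: 7.65
eef_pos: [0.4905, 0.2108, 0.2184]
tcp_rot: [0.673, 0.74, 0.003, 0.001]
force: [-0.2, 0.2, -0.3]
opening: 0.178
grasp_force: 24.5
```

Run:
```python
from h import *
for n in("wrist","top"):
    p=snapshot(n); cv2.imwrite(f"pics/{n}4.png",p["frame"])
    if n=="top":
        for k,z in(("seat",.056),("push",.05)):
            for r in spot_in(p,k)[:2]: print(k,r,atz(p,r["centre"],z).round(4))
    else: print("axis proj",proj(p,[get_state()["eef_pos"]+[0,0,.0187]]))
plan([.45,-.2,.21],None)
a,b=cv2.imread("pics/wrist4.png"),cv2.imread("pics/top4.png")
f=cv2.resize(b[130:220,330:430],(400,360),interpolation=cv2.INTER_CUBIC)
o=np.zeros((384,800,3),np.uint8); o[:300,:400]=cv2.resize(a,(400,300)); o[:360,400:]=f; cv2.imwrite("pics/c4.png",o)
```

```text
axis proj [[252.51233616 251.27807941]]
seat {'centre': [383.6, 184.4], 'conf': 0.79} [ 0.568  -0.2108  0.056 ]
push {'centre': [384.2, 186.2], 'conf': 0.71} [ 0.564  -0.2143  0.05  ]
pos [0.4884 0.2099 0.2135] toolx deg 95.45
shift shares [-0.8089 -0.1543  0.0084]
```

View pics/c4.png

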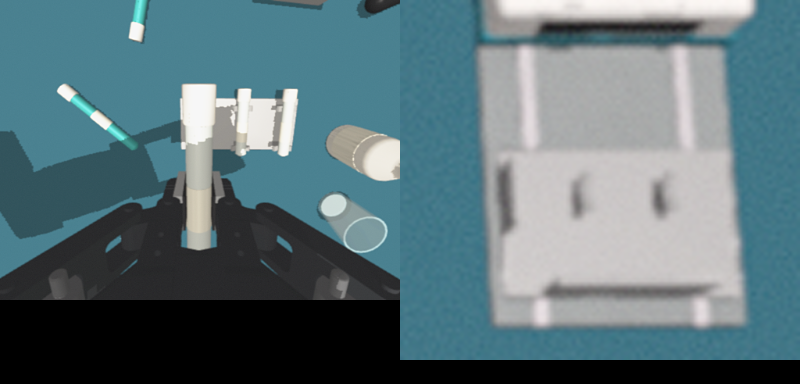

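The tube is held level between the pads, and both short tubes are still in place. I'll go beside the reader so the wrist camera sees the carriage past the held tube.

Call:
{"op": "play_rows", "data": {
  "deltas": [
    [[-0.02, -0.003, -0.02], [0, 0, 0], -1],
    [[-0.04, -0.006, -0.02], [0, 0, 0], -1],
    [[-0.06, -0.01, -0.02], [0, 0, 0], -1],
    [[-0.07, -0.011, -0.02], [0, 0, 0], -1],
    [[-0.07, -0.011, -0.02], [0, 0, 0], -1],
    [[-0.07, -0.011, -0.02], [0, 0, 0], -1],
    [[-0.07, -0.011, -0.01], [0, 0, 0], -1],
    [[-0.07, -0.011, 0], [0, 0, 0], -1],
    [[-0.07, -0.011, 0], [0, 0, 0], -1],
    [[-0.07, -0.011, 0], [0, 0, 0], -1]
  ]
}}

```text
clock: 8.85
eef_pos: [0.4698, -0.0997, 0.28]
tcp_rot: [0.673, 0.74, -0.0, -0.0]
force: [0.9, -0.3, -0.9]
opening: 0.178
grasp_force: 24.5
```

Call:
{"op": "play_rows", "data": {
  "deltas": [
    [[-0.07, -0.011, 0], [0, 0, 0], -1],
    [[-0.07, -0.011, 0], [0, 0, 0], -1],
    [[-0.06, -0.01, 0], [0, 0, 0], -1],
    [[-0.06, -0.009, 0], [0, 0, 0], -1],
    [[-0.03, -0.005, 0], [0, 0, 0], -1],
    [[-0.01, -0.002, 0], [0, 0, 0], -1],
    [[0, 0, 0], [0, 0, 0], -1],
    [[0, 0, 0], [0, 0, 0], -1]
  ]
}}

```text
clock: 9.65
eef_pos: [0.461, -0.2484, 0.28]
tcp_rot: [0.672, 0.74, 0.0, -0.0]
force: [-0.2, -0.5, 0.1]
opening: 0.18
grasp_force: 24.5
```

Run:
```python
from h import *
print(get_state()["eef_pos"],get_state()["grasp_force"])
p=snapshot("wrist"); cv2.imwrite("pics/w5.png",p["frame"])
np.savez("w5.npz",**{k:p[k] for k in("camera_matrix","rvec","tvec")})
for k,z in(("seat",.056),("push",.05)):
    for r in spot_in(p,k)[:2]: print(k,r,atz(p,r["centre"],z).round(4))
c=cv2.resize(p["frame"][40:265,190:490],(800,600),interpolation=cv2.INTER_CUBIC); cv2.imwrite("pics/w5c.png",c)
```

```text
[ 0.46097006 -0.24835726  0.28001968] 24.545821845531464
seat {'centre': [336.1, 132.0], 'conf': 0.93} [ 0.5643 -0.2044  0.056 ]
push {'centre': [335.7, 132.5], 'conf': 0.67} [ 0.5657 -0.2056  0.05  ]
```

View pics/w5c.png

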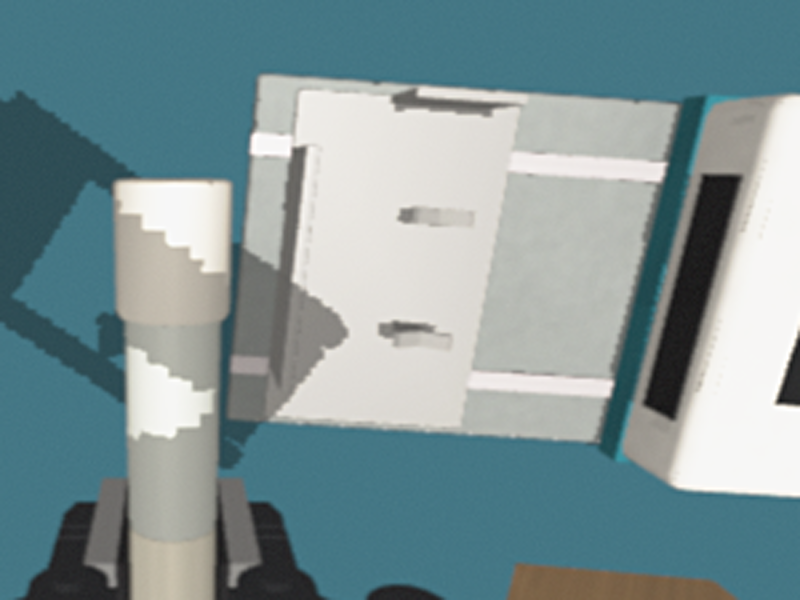

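Wrist crop: held tube at the left, bedplate corners near (258,75) and (228,418). The push plate top edge runs from (308,147) to (280,385), the V-rests are near (436,215) and (420,337), and the end plate top is at (395-525,95). I'll get numeric edges from intensity profiles.

Run:
```python
from h import *
f=cv2.imread("pics/w5.png"); g=cv2.cvtColor(f,cv2.COLOR_BGR2GRAY); h=cv2.cvtColor(f,cv2.COLOR_BGR2HSV)
print("push rows, cols 285..315")
for r in (98,102,106,112,118,124): print(r,g[r,285:315])
print("S rows 60..80 for cols"); 
for c in(300,320,340,360,380,400,420,430): 
    s=h[:,c,1].astype(int); ok=np.where(s[55:215]<90)[0]+55; print(c,ok.min(),ok.max())
for r in(75,85,100,180): 
    ok=np.where(h[r,277:440,1]<90)[0]+277; print("row",r,ok.min(),ok.max())
print("endplate cols 333..392 step3, rows 70..86")
for r in range(70,88): print(r,g[r,333:393:3])
print("rests")
for r in range(113,130,2): print(r,g[r,336:372:1])
for r in range(158,176,2): print(r,g[r,328:364:1])
```

```text
push rows, cols 285..315
98 [195 215 219 213 194 195 206 208 208 214 223 226 233 223 142  99 100 100
 106 158 225 240 235 229 226 232 234 234 234 234]
102 [190 194 194 194 194 193 193 192 194 193 193 192 169 121 104 102 102  99
 116 191 241 240 234 228 224 231 234 233 233 233]
106 [193 192 192 194 193 194 194 194 194 192 193 192 171 121 100 103 103 105
 141 213 240 235 230 230 233 234 233 233 232 232]
112 [191 191 191 191 193 192 192 191 192 194 191 171 122 102 103 104 101 122
 195 241 238 230 222 218 229 232 232 233 232 231]
118 [191 191 190 191 192 192 192 193 192 190 175 134 108 103 103 100 112 173
 233 237 232 222 214 228 232 231 231 231 231 231]
124 [192 192 192 191 191 190 189 188 188 188 173 132 106 103 103 105 143 209
 237 232 223 221 229 231 231 231 231 230 231 230]
S rows 60..80 for cols
300 68 198
320 69 200
340 71 201
360 72 202
380 74 203
400 75 205
420 76 185
430 77 214
row 75 285 407
row 85 285 439
row 100 283 439
row 180 277 439
endplate cols 333..392 step3, rows 70..86
70 [116 120 109 102 101 100 104 102 104 104 104 103 105 106 104 106 104 105
 104 105]
71 [172 166 1
[... 3472 characters left out ...]
87 194 192 193 193 193
 194 197 203 205 205 204 202 200 197 193 192 191 188 197 216 218 217 216]
168 [222 223 222 222 223 223 224 224 219 189 166 173 187 190 191 190 189 190
 192 197 201 202 201 201 202 204 204 202 204 200 197 201 216 217 217 216]
170 [222 223 222 222 222 221 222 221 220 216 207 204 209 210 212 214 216 219
 219 218 217 215 213 210 208 207 204 204 202 198 197 208 217 217 216 216]
172 [221 221 221 221 220 221 221 221 221 222 222 222 222 221 220 221 221 221
 221 220 221 221 220 220 220 219 219 218 218 217 216 217 217 216 216 217]
174 [221 222 220 221 221 221 220 221 220 220 220 220 220 220 220 220 220 220
 220 220 220 220 219 220 218 218 218 218 218 218 218 217 216 216 216 216]
```

Run:
```python
from h import *
p=np.load("w5.npz"); A=lambda pts,z:np.array([atz(p,q,z)[:2] for q in pts])
bt=A([(300,67.5),(320,68.6),(340,70.3),(360,71.6),(380,73.3),(400,74.6)],.01)
bb=A([(300,198.5),(320,200.2),(340,201.3),(360,202.4),(380,203.6),(400,205.2)],.01)
pp=A([(304.2,98),(303.7,102),(303.4,106),(302.7,112),(302,118),(301.4,124)],.063)
ep=A([(351,76.3),(372,77.7)],.063); ee=A([(346.5,75),(388,77.5)],.063)
v=A([(354.5,121),(346.5,167)],.0468)
sl=lambda q,i:np.degrees(np.arctan(np.polyfit(q[:,i],q[:,1-i],1)[0]))
print("yaw: bed",sl(bt,0),sl(bb,0),"push",-sl(pp,1),"V",-sl(v,1))
yaw=np.radians((sl(bt,0)+sl(bb,0))/2); ex=np.array([np.cos(yaw),np.sin(yaw)]); ey=np.array([-ex[1],ex[0]])
print("width",(bt@ey).mean()-(bb@ey).mean(),"expect .190; endplate w",(ee[1]-ee[0])@ex,"rest gap",(v[0]-v[1])@ey)
sx={"push":(pp@ex).mean()+.072,"V":(v@ex).mean(),"end":(ee@ex).mean()}
sy={"bed":((bt@ey).mean()+(bb@ey).mean())/2,"end":(ep@ey).mean()-.084,"V":(v@ey).mean()}
print(sx,sy)
for a in("push","V"): print(a,sx[a]*ex+sy["bed"]*ey)
```

```text
yaw: bed 1.6552049308912564 1.603847890174131 push 1.9639458722336913 V 1.1727884308460832
width 0.19096727899045848 expect .190; endplate w 0.050705508317500814 rest gap 0.06258684503815315
{'push': np.float64(0.5825782027788085), 'V': np.float64(0.5828499632853494), 'end': np.float64(0.5837816384769507)} {'bed': np.float64(-0.23584141437123912), 'end': np.float64(-0.2361799205882481), 'V': np.float64(-0.2365653855171529)}
push [ 0.58904917 -0.2191794 ]
V [ 0.58932082 -0.21917167]
```

Consistency holds: bed width 191 mm (190 given), rest gap 62.6 mm (62 given), end plate 50.7 mm wide (50 given). The seat is at (0.589, -0.219) with yaw 1.65°. I'll move above it.

Call:
{"op": "play_rows", "data": {
  "deltas": [
    [[0, 0, 0], [0, 0, 0.127], -1],
    [[0.0064, 0.032, 0.03], [0, 0, 0], -1],
    [[0.0064, 0.032, 0.04], [0, 0, 0], -1],
    [[0.0064, 0.032, 0.04], [0, 0, 0], -1],
    [[0.0064, 0.032, 0.04], [0, 0, 0], -1],
    [[0.0064, 0.032, 0.04], [0, 0, 0], -1],
    [[0.0064, 0.032, 0.04], [0, 0, 0], -1],
    [[0.0064, 0.032, 0.04], [0, 0, 0], -1],
    [[0.0064, 0.034, 0.04], [0, 0, 0], -1],
    [[0, 0, 0], [0, 0, 0], -1]
  ]
}}

```text
clock: 10.8
eef_pos: [0.5897, -0.2179, 0.1207]
tcp_rot: [0.696, 0.718, -0.001, -0.003]
force: [-0.6, 0.6, -1.0]
opening: 0.177
grasp_force: 24.6
```

Call:
{"op": "play_rows", "data": {
  "deltas": [
    [[0, 0, 0], [0, 0, 0], -1],
    [[0, 0, 0], [0, 0, 0], -1]
  ]
}}

```text
clock: 11.0
eef_pos: [0.5893, -0.22, 0.1257]
tcp_rot: [0.697, 0.717, 0.0, 0.0]
force: [-0.3, 0.8, -0.2]
opening: 0.179
grasp_force: 24.6
```

Run:
```python
from h import *
plan([.5892,-.2193,.055],91.65)
p=snapshot("wrist"); cv2.imwrite("pics/w6.png",p["frame"])
o=tube(p,(215,295,60,300),get_state()["eef_pos"][2]+.0195,[])
e=get_state()["eef_pos"]; print("expected cap end/tube",proj(p,[[e[0]-.0288*.072,e[1]+.072,e[2]+.0195],[e[0],e[1],e[2]+.0195]]), "end plate proj",proj(p,[[.5867,-.1353,.063],[.5892,-.2193,.056]]))
```

```text
pos [ 0.5893 -0.22    0.1257] toolx deg 91.67
shift shares [ 0.0016 -0.0003  0.1413]
turn shares [0.0013 0.0009 0.0008]
rows [ 74 215 294] [299 239 269]
expected cap end/tube [[254.68865319 105.53172665]
 [254.54074314 254.5669652 ]] end plate proj [[253.99978409  83.82830178]
 [254.05475644 194.5182904 ]]
```

View pics/w6.png

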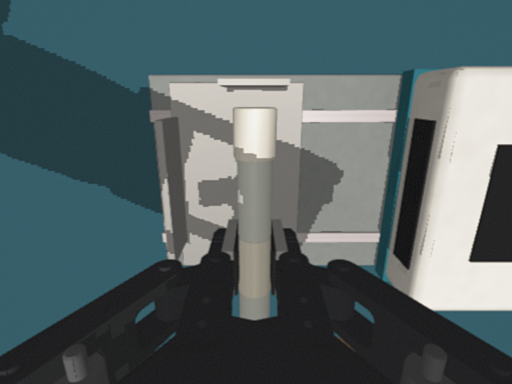

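Wrist picture: the end plate top spans columns 218-290 (centre 254) and the held tube is at column 255, with the cap end at row 107 (expected 105.5). It is aligned, so I'll lower it.

Call:
{"op": "play_rows", "data": {
  "deltas": [
    [[0.0026, 0, 0.03], [0, 0, 0], -1],
    [[0, 0, 0.04], [0, 0, 0], -1],
    [[0, 0, 0.04], [0, 0, 0], -1],
    [[0, 0, 0.03], [0, 0, 0], -1],
    [[0, 0, 0.01], [0, 0, 0], -1],
    [[0, 0, 0.01], [0, 0, 0], -1],
    [[0, 0, 0.01], [0, 0, 0], -1],
    [[0, 0, 0], [0, 0, 0], -1],
    [[0, 0, 0], [0, 0, 0], -1]
  ]
}}

```text
clock: 11.95
eef_pos: [0.5895, -0.219, 0.0406]
tcp_rot: [0.697, 0.717, 0.0, 0.0]
force: [0.6, 0.0, -0.7]
opening: 0.174
grasp_force: 24.6
```

Call:
{"op": "play_rows", "data": {
  "deltas": [
    [[0, 0, 0.003], [0, 0, 0], -1],
    [[0, 0, 0.003], [0, 0, 0], -1],
    [[0, 0, 0], [0, 0, 0], -1],
    [[0, 0, 0], [0, 0, 0], -1]
  ]
}}

```text
clock: 12.35
eef_pos: [0.5892, -0.2188, 0.0371]
tcp_rot: [0.697, 0.717, -0.0, 0.0]
force: [-0.3, -0.0, 0.1]
opening: 0.176
grasp_force: 24.6
```

Call:
{"op": "play_rows", "data": {
  "deltas": [
    [[0, 0, 0.002], [0, 0, 0], -1],
    [[0, 0, 0], [0, 0, 0], -1],
    [[0, 0, 0], [0, 0, 0], -1]
  ]
}}

```text
clock: 12.65
eef_pos: [0.5894, -0.2189, 0.0366]
tcp_rot: [0.697, 0.717, 0.0, 0.0]
force: [-1.0, -0.1, 4.2]
opening: 0.174
grasp_force: 24.9
```

Contact (about 4 N) at the expected height. I'll open slowly.

Call:
{"op": "play_rows", "data": {
  "deltas": [
    [[0, 0, 0], [0, 0, 0], -0.6],
    [[0, 0, 0], [0, 0, 0], -0.55],
    [[0, 0, 0], [0, 0, 0], -0.45],
    [[0, 0, 0], [0, 0, 0], -0.3],
    [[0, 0, 0], [0, 0, 0], -0.1],
    [[0, 0, 0], [0, 0, 0], 0],
    [[0, 0, 0], [0, 0, 0], 0]
  ]
}}

```text
clock: 13.35
eef_pos: [0.5892, -0.2189, 0.0361]
tcp_rot: [0.697, 0.717, -0.0, 0.0]
force: [0.4, 0.4, -0.3]
opening: 0.498
grasp_force: 0.0
```

Call:
{"op": "play_rows", "data": {
  "deltas": [
    [[0, 0, -0.02], [0, 0, 0], 0],
    [[0, 0, -0.04], [0, 0, 0], 0],
    [[0, 0, -0.08], [0, 0, 0], 0],
    [[0, 0, -0.08], [0, 0, 0], 0],
    [[0, 0, -0.05], [0, 0, 0], 0],
    [[0, 0, 0], [0, 0, 0], 0],
    [[0, 0, 0], [0, 0, 0], 0]
  ]
}}

```text
clock: 14.05
eef_pos: [0.5891, -0.2188, 0.1718]
tcp_rot: [0.697, 0.717, 0.0, 0.001]
force: [0.0, -0.0, -0.4]
opening: 0.497
grasp_force: 0.0
```

```bash
cat > chk.py <<'E'
from h import *
p=snapshot("wrist"); cv2.imwrite("pics/chk.png",p["frame"])
s=get_state(); print(s["clock"],s["opening"])
plan([.5892-.105,-.2193-.0030,.17])
g=cv2.cvtColor(p["frame"],cv2.COLOR_BGR2HSV)
for k in("long_tube_mid","long_tube_cap"):
    for r in spot_in(p,k)[:2]: print(k,np.round(r["centre"],1),round(r["conf"],2),atz(p,r["centre"],.056).round(4))
print("expect mid,capend,bottom,Vs",proj(p,[[.5892,-.2193,.056],[.5871,-.1473,.056],[.5914,-.2943,.056],[.5883,-.1883,.056],[.5901,-.2503,.056]]).round(1).tolist())
E
python3 chk.py
python3 - <<'E'
import cv2,numpy as np
g=cv2.cvtColor(cv2.imread("pics/chk.png"),cv2.COLOR_BGR2GRAY)
for r in range(90,215,8): print(r,g[r,228:280:2])
print(g[78:125:1,253])
E
```

```text
14.1 0.49685215635103824
pos [ 0.5885 -0.2186  0.1705] toolx deg 91.64
shift shares [-0.0015 -0.2088  0.0013]
long_tube_mid [252.8 173.4] 0.6 [ 0.5878 -0.2126  0.056 ]
long_tube_mid [229.8 157.8] 0.26 [ 0.5656 -0.198   0.056 ]
long_tube_cap [253.8 172.4] 0.68 [ 0.5887 -0.2116  0.056 ]
expect mid,capend,bottom,Vs [[254.1, 180.1], [254.1, 102.7], [254.2, 249.2], [254.1, 148.3], [254.1, 210.0]]
90 [158 123  91  91  87  86  87  90  87  87  88  88  88  88  90  89  88  88
  90  90  88  90  90  88  90  89]
98 [205 205 205 205 204 206 204 203 204 203 203 204 204 205 204 202 203 203
 203 204 202 203 203 203 203 203]
106 [202 203 203 204 202 203 202 202 163 175 217 231 239 240 234 226 213 189
 137 196 203 202 202 203 201 202]
114 [202 201 200 201 201 201 201 200 163 201 221 232 239 239 234 224 208 183
 131 196 202 200 200 199 200 200]
122 [109 110 108 109 117 132 163 204 166 205 224 232 239 240 232 221 204 174
 128 193 198 199 197 199 198 199]
130 [110 110 112 110 111 111 110 109 106 119 133 143 205 237 217 198 180 138
 192 197 196 197 198 198 197 196]
138 [199 142 129 122 108 108 110 109 109 
[... 560 characters left out ...]
42 146 149 153 144 139 130 116
 108 109 109 109 109 109 108 109]
186 [106 107 108 109 110 109 111 108 111 139 141 147 150 153 144 139 131 115
 107 108 108 108 109 108 109 108]
194 [185 185 184 179 162 119 106 110 109 125 140 147 150 152 144 140 127 114
 106 108 108 108 108 110 109 107]
202 [182 182 181 182 185 165 105 107 108 112 129 137 142 143 136 129 120 107
 109 108 108 107 107 107 108 107]
210 [170 174 179 165 105 107  95  97 100 108 129 135 142 141 135 130 121 104
 103 102  92 106 108 108 105 107]
[ 80  90 129 149 150 166 211 218 217 220 210 124  87 104 133 196 208 205
 204 203 204 203 203 203 195 195 238 242 241 240 240 240 240 240 239 240
 240 240 240 240 240 240 240 241 240 240 240]
```

The tube lies at the expected pixels: cap end at row 102.5, body centred at column 254, across both rests. Next I'll shut the fingers and go in front of the push plate.

Call:
{"op": "play_rows", "data": {
  "deltas": [
    [[0, -0.02, 0], [0, 0, 0], -0.5],
    [[0, -0.04, 0], [0, 0, 0], -1],
    [[0, -0.05, 0], [0, 0, 0], -1],
    [[0, -0.05, 0], [0, 0, 0], -1],
    [[0, -0.04, 0], [0, 0, 0], -1],
    [[0, -0.024, 0], [0, 0, 0], -1],
    [[0, 0, 0], [0, 0, 0], -1],
    [[0, 0, 0], [0, 0, 0], -1]
  ]
}}

```text
clock: 15.0
eef_pos: [0.4777, -0.2222, 0.1711]
tcp_rot: [0.697, 0.717, 0.0, 0.0]
force: [0.2, 0.5, 0.6]
opening: 0.0
grasp_force: 0.0
```

Call:
{"op": "play_rows", "data": {
  "deltas": [
    [[0, 0, 0.04], [0, 0, 0], -1],
    [[0, 0, 0.06], [0, 0, 0], -1],
    [[0, 0, 0.06], [0, 0, 0], -1],
    [[0, 0, 0.06], [0, 0, 0], -1],
    [[0, 0, 0.04], [0, 0, 0], -1],
    [[0, 0, 0.01], [0, 0, 0], -1],
    [[0, 0, 0], [0, 0, 0], -1],
    [[0, 0, 0], [0, 0, 0], -1]
  ]
}}

```text
clock: 15.8
eef_pos: [0.4785, -0.2225, 0.0369]
tcp_rot: [0.697, 0.717, 0.0, 0.001]
force: [-1.0, -0.8, -0.3]
opening: -0.003
grasp_force: 0.0
```

Run:
```python
from h import *
plan([.5892-.112,-.2193-.0032,.035],91.65); print(get_state()["force"],get_state()["opening"])
```

```text
pos [ 0.4785 -0.2225  0.0369] toolx deg 91.65
shift shares [ 0.     -0.0026  0.0038]
turn shares [0.0037 0.002  0.    ]
[-1.01265604 -0.79074995 -0.309782  ] -0.00281510023089715
```

Call:
{"op": "play_rows", "data": {
  "deltas": [
    [[0, 0.008, 0.003], [0, 0, 0], -1],
    [[0, 0.008, 0], [0, 0, 0], -1],
    [[0, 0.006, 0], [0, 0, 0], -1],
    [[0, 0.004, 0], [0, 0, 0], -1],
    [[0, 0.004, 0], [0, 0, 0], -1],
    [[0, 0.004, 0], [0, 0, 0], -1],
    [[0, 0.004, 0], [0, 0, 0], -1],
    [[0, 0.004, 0], [0, 0, 0], -1],
    [[0, 0.004, 0], [0, 0, 0], -1],
    [[0, 0.004, 0], [0, 0, 0], -1]
  ]
}}

```text
clock: 16.8
eef_pos: [0.5024, -0.2214, 0.0345]
tcp_rot: [0.697, 0.717, -0.0, -0.0]
force: [-1.2, 1.3, 0.4]
opening: 0.004
grasp_force: 0.0
```

Call:
{"op": "play_rows", "data": {
  "deltas": [
    [[0, 0.004, 0], [0, 0, 0], -1],
    [[0, 0.004, 0], [0, 0, 0], -1],
    [[0, 0.004, 0], [0, 0, 0], -1],
    [[0, 0.004, 0], [0, 0, 0], -1],
    [[0, 0.005, 0], [0, 0, 0], -1],
    [[0, 0.005, 0], [0, 0, 0], -1],
    [[0, 0.006, 0], [0, 0, 0], -1],
    [[0, 0.006, 0], [0, 0, 0], -1],
    [[0, 0.006, 0], [0, 0, 0], -1],
    [[0, 0.006, 0], [0, 0, 0], -1]
  ]
}}

```text
clock: 17.8
eef_pos: [0.5275, -0.2206, 0.0345]
tcp_rot: [0.697, 0.717, -0.0, -0.0]
force: [-1.8, -0.2, 0.5]
opening: -0.004
grasp_force: 0.9
```

Call:
{"op": "play_rows", "data": {
  "deltas": [
    [[0, 0.006, 0], [0, 0, 0], -1],
    [[0, 0.006, 0], [0, 0, 0], -1],
    [[0, 0.006, 0], [0, 0, 0], -1],
    [[0, 0.006, 0], [0, 0, 0], -1],
    [[0, 0.006, 0], [0, 0, 0], -1],
    [[0, 0.006, 0], [0, 0, 0], -1],
    [[0, 0.006, 0], [0, 0, 0], -1],
    [[0, 0.006, 0], [0, 0, 0], -1],
    [[0, 0.006, 0], [0, 0, 0], -1],
    [[0, 0.005, 0], [0, 0, 0], -1]
  ]
}}

```text
clock: 18.8
eef_pos: [0.557, -0.2197, 0.0345]
tcp_rot: [0.697, 0.717, 0.0, 0.0]
force: [-2.5, 0.3, 0.6]
opening: 0.002
grasp_force: 0.9
```

Run:
```python
from h import *
print(get_state()["force"])
p=snapshot("wrist"); cv2.imwrite("pics/chk2.png",p["frame"])
g=cv2.cvtColor(p["frame"],cv2.COLOR_BGR2GRAY)
q=np.load("w5.npz"); f=cv2.cvtColor(cv2.imread("pics/w5.png"),cv2.COLOR_BGR2GRAY)
# reader origin estimate: bed left edge (z 0) and housing at +138 in w5
for uv in((283,100),(277,180)): print("bed -82 edge z0",atz(q,uv,0).round(4),"z.01",atz(q,uv,.01).round(4))
for r in(120,140): print(r,cv2.imread("pics/w5.png")[r,405:460:2].tolist())
```

```text
[-2.4773346   0.31738389  0.59028183]
bed -82 edge z0 [ 0.4959 -0.1708  0.    ] z.01 [ 0.4949 -0.1709  0.01  ]
bed -82 edge z0 [ 0.5016 -0.292   0.    ] z.01 [ 0.5005 -0.2892  0.01  ]
120 [[185, 192, 189], [185, 190, 187], [184, 189, 187], [184, 190, 187], [183, 191, 188], [186, 191, 187], [184, 190, 187], [182, 189, 186], [182, 189, 185], [181, 187, 184], [182, 187, 184], [181, 188, 185], [180, 186, 184], [179, 185, 181], [130, 134, 133], [96, 97, 84], [81, 76, 32], [81, 76, 32], [82, 75, 34], [90, 83, 38], [118, 118, 104], [134, 142, 146], [92, 97, 100], [28, 27, 28], [27, 27, 28], [32, 30, 32], [33, 33, 33], [24, 25, 27]]
140 [[184, 191, 188], [183, 189, 185], [184, 191, 187], [184, 189, 186], [182, 188, 185], [183, 190, 187], [183, 190, 186], [181, 188, 185], [182, 188, 185], [182, 188, 185], [180, 186, 182], [180, 187, 185], [120, 126, 124], [87, 83, 55], [79, 73, 31], [79, 73, 32], [80, 73, 27], [135, 126, 71], [131, 139, 144], [120, 126, 130], [36, 37, 36], [30, 29, 30], [27, 27, 27], [25, 26, 28], [31, 29, 30], [27, 26, 29], [39, 39, 41], [118, 123, 127]]
```

Reader origin x is about 0.580, so the carriage started near 0.009. Home should come at a TCP x of about 0.583; I'll slow down near it.

Call:
{"op": "play_rows", "data": {
  "deltas": [
    [[0, 0.006, 0], [0, 0, 0], -1],
    [[0, 0.006, 0], [0, 0, 0], -1],
    [[0, 0.006, 0], [0, 0, 0], -1],
    [[0, 0.006, 0], [0, 0, 0], -1],
    [[0, 0.005, 0], [0, 0, 0], -1],
    [[0, 0.004, 0], [0, 0, 0], -1],
    [[0, 0.004, 0], [0, 0, 0], -1],
    [[0, 0.003, 0], [0, 0, 0], -1],
    [[0, 0.003, 0], [0, 0, 0], -1]
  ]
}}

```text
clock: 19.75
eef_pos: [0.5783, -0.2191, 0.0346]
tcp_rot: [0.697, 0.717, -0.0, -0.0]
force: [-2.2, 0.7, -0.1]
opening: 0.003
grasp_force: 0.8
```

Call:
{"op": "play_rows", "data": {
  "deltas": [
    [[0, 0.003, 0], [0, 0, 0], -1],
    [[0, 0.003, 0], [0, 0, 0], -1]
  ]
}}

```text
clock: 19.95
eef_pos: [0.5813, -0.2191, 0.0345]
tcp_rot: [0.697, 0.717, -0.0, -0.0]
force: [-1.8, 0.4, 0.1]
opening: -0.001
grasp_force: 0.8
```

Call:
{"op": "play_rows", "data": {
  "deltas": [
    [[0, 0.003, 0], [0, 0, 0], -1],
    [[0, 0.003, 0], [0, 0, 0], -1]
  ]
}}

```text
clock: 20.15
eef_pos: [0.5831, -0.219, 0.0345]
tcp_rot: [0.697, 0.717, -0.001, -0.001]
force: [-7.4, 0.1, 4.0]
opening: 0.001
grasp_force: 3.9
```

Call:
{"op": "play_rows", "data": {
  "deltas": [
    [[0, 0.003, 0], [0, 0, 0], -1]
  ]
}}

```text
clock: 20.25
eef_pos: [0.5831, -0.2189, 0.0345]
tcp_rot: [0.697, 0.717, -0.002, -0.002]
force: [-11.4, -0.2, 7.1]
opening: 0.001
grasp_force: 5.8
```

Call:
{"op": "play_rows", "data": {
  "deltas": [
    [[0, 0.002, 0], [0, 0, 0], -1]
  ]
}}

```text
clock: 20.35
eef_pos: [0.583, -0.219, 0.0345]
tcp_rot: [0.697, 0.717, -0.003, -0.003]
force: [-13.6, -0.9, 7.9]
opening: 0.0
grasp_force: 6.7
```

Firm stop at 0.583, exactly where home was expected. I'll back off, lift and check.

Call:
{"op": "play_rows", "data": {
  "deltas": [
    [[0, -0.006, 0], [0, 0, 0], -1],
    [[0, -0.01, 0], [0, 0, 0], -1],
    [[0, -0.03, 0], [0, 0, 0], -1],
    [[0, -0.04, 0], [0, 0, 0], -1],
    [[0, 0, -0.06], [0, 0, 0], -1],
    [[0, 0, -0.1], [0, 0, 0], -1],
    [[0, 0, -0.1], [0, 0, 0], -1],
    [[0, 0, -0.1], [0, 0, 0], -1],
    [[0, 0, -0.1], [0, 0, 0], -1],
    [[0, 0, 0], [0, 0, 0], -1]
  ]
}}

```text
clock: 21.35
eef_pos: [0.5476, -0.2217, 0.2733]
tcp_rot: [0.697, 0.717, 0.003, 0.009]
force: [0.2, 0.0, 0.3]
opening: 0.001
grasp_force: 0.0
```

Run:
```python
from h import *
p=snapshot("wrist"); cv2.imwrite("pics/fin.png",p["frame"]); s=get_state(); print(s["clock"],s["eef_pos"],s["opening"])
ex=np.array([np.cos(.0288),np.sin(.0288),0]);ey=np.array([-ex[1],ex[0],0])
S=np.array([.5892,-.2193,.056])+.0805*ex
print("expect",proj(p,[S,S+.072*ey,S-.075*ey]).round(1).tolist())
for k in("long_tube_mid","long_tube_cap","seat"):
    for r in spot_in(p,k)[:2]: print(k,np.round(r["centre"],1),round(r["conf"],2),atz(p,r["centre"],.056).round(4))
g=cv2.cvtColor(p["frame"],cv2.COLOR_BGR2GRAY)
e=proj(p,[S+t*ey for t in(.06,.045,.015,0,-.015,-.045,-.065)]).round().astype(int)
for u,v in e: print(u,v,g[v,u-20:u+21:2] if 0<=v<384 and u<490 else None)
u,v=e[0]; print("col",v-40,g[v-40:v+10,u])
t=snapshot("top")
for k,z in(("short_a_mid",.04),("long_tube_mid",.04)):
    for r in spot_in(t,k)[:5]: print("top",k,np.round(r["centre"]),round(r["conf"],2),atz(t,r["centre"],z).round(3))
```

```text
21.4 [ 0.54601477 -0.22104504  0.26924693] 0.0032654337285265337
expect [[343.9, 156.0], [349.3, 99.0], [338.9, 208.8]]
long_tube_mid [343.5 144.4] 0.98 [ 0.6673 -0.2017  0.056 ]
long_tube_cap [346.7 150.8] 0.59 [ 0.6725 -0.21    0.056 ]
seat [319.1 142.7] 0.7 [ 0.6351 -0.2003  0.056 ]
348 109 [191 190 189 120 107 107 113 161 201 221 235 238 230 217 180 181 179 178
 178 178 178]
347 121 [191 187 188 170 107 109 108 126 179 209 233 232 216 182 178 180 178 177
 175 177 164]
345 145 [188 188 188 168 104 108 106 131 181 211 231 227 211 182 178 177 179 176
 175 175 135]
344 156 [188 187 187 168 105 109 106 148 200 221 229 232 221 192 175 178 177 177
 173 176 136]
343 167 [184 184 185 185 119 106 107 148 199 221 231 231 220 188 177 177 175 175
 174 173 102]
341 188 [179 179 178 178 118 107 106 122 181 211 226 222 207 170 177 174 174 174
 172 175 171]
339 202 [175 174 174 173 174 174 166 151 161 201 221 225 214 180 169 170 171 173
 171 173 108]
col 69 [ 85  83  82  83  83  82  84  82  83  86  82  80  91 132 150 153 163 180
 187 176 124 100 123 177 187 184 185 185 184 177 183 224 230 230 231 232
 233 234 235 234 235 235 234 234 233 233 232 230 231 236]
top short_a_mid [235. 165.] 0.53 [0.619 0.227 0.04 ]
top long_tube_mid [128. 281.] 0.74 [0.273 0.515 0.04 ]
top long_tube_mid [378. 150.] 0.71 [ 0.677 -0.204  0.04 ]
top long_tube_mid [238. 266.] 0.63 [0.324 0.206 0.04 ]
top long_tube_mid [177. 238.] 0.61 [0.397 0.385 0.04 ]
```

The tube is in its rests at the home position: its pixels match the prediction along the whole length, with the cap end at row 99. The arm is clear.

```bash
python3 -c "
from rig import *
print(job_done())"
```

```text
the job is handed in; nothing more can be done
None
```

The long tube lies centred in the carriage's V-rests with its cap at the end plate, the carriage is pushed home against the stop, and the job was handed in at about 21 s; no verdict came back.

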